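Roll a flatted lens cell home in its V-groove

TASK

On the alignment block, take the lens cell with the blue handle by its handle and roll it in its V-groove until the flat on its rim lies flush against the green side of the groove and its round rim bears on the other side. Let go of it there, and leave the cell with the orange handle where it is.

Things in the scene. Friction and masses are not known exactly. Their poses are not given: they have to be found in the camera images.
- blue_handle (a point): Middle of the bar handle (52 x 12 x 16 mm, blue) of the cell to turn, on the cell's axis, 50 mm above its underside. Cell: loose black disc, 66 mm across, 20 mm high, ~0.2 kg; its rim has one flat, 52 mm long, 20 mm from the axis, marked by a white line. Bar on two posts, clear of the disc. x: along the bar to its white-dot end; z up. The flat faces 45 deg left of x (half-way between x and y).
- orange_handle (a point): Same point and axes of the second cell, alike but with an orange handle, in the other groove. It stays. At the start each cell stands upright, round rim within 4 mm of both walls of its groove, 13 to 17 mm short of its seat, turned 57 to 80 deg counter-clockwise (from above) from home: turn clockwise, then the flat lets the cell come about 13 mm nearer the green wall.
- left_seat (a point): Where the handle's middle is when a cell is home in the left groove of the fixed block (aluminium plate 118 x 275 x 8 mm). Groove: V of two upright walls 18 mm high, 90 deg apart, mouth towards the robot. x: from the mouth into the V along its middle; y left; z up. Left wall green, crossing the line half-way between x and y squarely; right wall bare. Home: handle's x lies along this x.
- right_seat (a point): Same point and axes for the right groove, 135 mm to the right on the same block, its left wall green too. Either groove may hold the blue cell.

How it is judged:
By the outcome, as a careful person would: the job done as asked, in the order asked, and still so for the second after the job is handed in, with the robot touching nothing.
It also fails if it takes over 38 s, if anything falls off the work surface, if the arm or the gripper's body presses on something with over 40 N, if the wrist force passes 120 N, or if a joint passes its speed limit or range.

ROBOT

A 7-joint arm with a two-finger parallel gripper is mounted at the origin on a cart in front of the work surface, level with it; the furniture and walls round the work are solid. World frame = base frame: x ahead of the robot, y to its left, z up, the work surface at z = 0. Lengths are in m, angles in rad, forces in N, time in s.
With the tool pointing down it reaches from about 0.4 to 0.875 m from the base axis. Payload 19.3 kg.
Tool frame: the origin (TCP) lies at the very end of the fingers, on their centre line; the grasp point (between the pads) lies 19 mm behind it; z points along the fingers, y is the line along which they close (so a half turn about z gives the same grasp; the last joint's range is limited). The gripper opens to 85 mm and grips with 20 to 120 N. Pads are 22 mm wide; open, the fingers measure 114 mm over their backs; the gripper's body (76 mm by 85 mm) begins 54 mm behind the grasp point. The pads swing forward as they close: fully open they stand 13 mm farther back than shut.
Start: joints at [-1.254, 0.521, -0.036, 1.599, 0.021, 1.021, -0.113], TCP at [0.236, 0.579, 0.231] pointing down, gripper open.
Joint ranges: [-2.91, 2.91], [-0.3, 2.13], [-1.5, 1.42], [0.17, 2.43], [-1.26, 4.41], [0.16, 1.93], [-2.52, 2.52]. Speed limits (rad/s): [1.89, 1.89, 2.39, 2.39, 3.01, 3.01, 3.01].

INTERFACE

Orientations are given as [roll, pitch, yaw] about the fixed x, y, z axes, in that order (R = Rz(yaw) Ry(pitch) Rx(roll)).
In Python, from workcell import monitor, optics, job_done gives the robot as it stands.
- The arm moves only by the shell command python3 -m handwheel 'ROWS' [FORCE]. ROWS is JSON, a list of rows, each an object of numbers: "dx", "dy", "dz": the shift along the tool's x, y, z in cm; "wx", "wy", "wz": the turn, a rotation vector about the tool's x, y, z in rad; "claw": the opening in per cent of the stroke, from 0 (shut) to 100 (fully open). A call has 1 to 8 rows; each row shifts and turns the commanded pose from where the row before left it, along the tool's axes as they then stand; what a row does not reach is not made up. A row lasts 1/8 s, in which the tool goes at most 62.5 mm and 10.7 degrees, less where a joint would pass 70% of its speed; a pose out of reach is approached as far as the arm can. A call with a gripper value outside its range is refused whole. The fingers move at their own pace and stop on an object; FORCE is the grip in N (left out, the last holds). Time passes only in rows, so rows that do not move let the fingers close. It gives the time, the measured TCP pose, the force, the opening and the grip force at its end, in the units of the state.
- monitor.observe(): the state, without advancing time (a new reading comes with each control period).
- optics.grab_frame(name): name is "side" or "top" or "wrist"; returns a dict with "frame" (400x640x3 uint8, blue, green, red), "fovy" (degrees; the focal length in pixels is half the picture's height over the tangent of half this angle, whatever the lens; pixels are square), "cx", "cy" (the principal point, pixels), "R" (3x3) and "t" (3): a world point X has camera coordinates R X + t. Camera axes: x right, y down, z forward; pixel columns grow to the right and rows downward; lengths in m; the calibration is good to about 2 mm. The wrist camera is an equidistant fisheye: a pixel r from the principal point sees the ray r / f radians off the axis. A picture is of the moment at which its call begins. There is no depth.
- job_done(): hands the job in; it is judged then, once.
Trained networks look in the newest picture that a camera, given by its name, has taken for a name from the list of things; names that differ only in an ending like _2 or _b are one class to them, and where a whole thing is asked for, a point or a joint stands for the part that bears it (a point fixed in the world has none). Each returns a list of dicts, best first, with "p" (0 to 1); they miss things now and then, are a little off and sometimes report something else, mostly with a low value. They report only what shows in the picture. A call takes as long as a camera call.
- optics.masks_of(name, camera): "region" (400x640 bool, what is visible of it) and "rect" ([left, top, width, height] in pixels, round what is visible of it).
The state is a dict: "clock": time; "qpos": joint angles; "qd": joint speeds; "joint_efforts": joint torques, N m; "position": TCP position; "tool_rot": TCP orientation; "force": force on the tool from outside, world axes, zero at the start; "moment": the same for the moment, N m; "grip_width": finger opening in m; "finger_force": force on a finger pad.
Only numpy, scipy, OpenCV 4.12 (cv2) and the standard library are available. Lean on these libraries where they do the work, as an engineer would, in place of code of your own. Each camera call takes 0.05 s, during which the arm holds its last target. There are 200 camera calls.

## Working session

There is one attempt and no reset: what is moved stays moved. The work goes in short steps, Python scripts to look and compute and a shell command to move; the robot and the scene stay as the last step left them, time stands still between calls to the robot, and variables do not carry over. Pictures are saved under pics/ and viewed, at most 10 in all, crops included, and the job is handed in when it is done.

```bash
mkdir -p pics; cat > h.py <<'E'
import numpy as np, cv2
from workcell import monitor, optics
def grab(c,save=None):
    d=optics.grab_frame(c)
    if save: cv2.imwrite('pics/'+save+'.png',d['frame'])
    return d
def ray(d,u,v,fish=False):
    f=200/np.tan(np.radians(d['fovy'])/2); x=np.array([u-d['cx'],v-d['cy']])
    if fish:
        r=np.hypot(*x); th=r/f; c=np.r_[x/max(r,1e-9)*np.sin(th),np.cos(th)]
    else: c=np.r_[x/f,1]
    R=np.array(d['R']); o=-R.T@np.array(d['t']); w=R.T@c
    return o,w/np.linalg.norm(w)
def atz(d,u,v,z,fish=False):
    o,w=ray(d,u,v,fish); return o+w*(z-o[2])/w[2]
def tri(rs):
    A=0;b=0
    for o,w in rs:
        P=np.eye(3)-np.outer(w,w);A=A+P;b=b+P@o
    return np.linalg.solve(A,b)
E
python3 - <<'E'
from h import *
s=monitor.observe();print(s)
for c in ['top','side','wrist']:
    d=grab(c,c+'0');print(c,d['fovy'],d['cx'],d['cy'],np.round(d['R'],3).tolist(),np.round(d['t'],3))
    for n in ['blue_handle','orange_handle','left_seat','right_seat']:
        for m in optics.masks_of(n,c)[:2]:
            ys,xs=np.nonzero(m['region']);print(n,m['p'],m['rect'],xs.mean() if len(xs) else 0,ys.mean() if len(ys) else 0)
a=cv2.imread('pics/top0.png');b=cv2.imread('pics/side0.png')
cv2.imwrite('pics/ts.png',cv2.resize(np.vstack([a,b]),(480,600)))
E
```

```text
{'clock': 0.0, 'qpos': array([-1.25420775,  0.52202112, -0.03634231,  1.60000893,  0.0212036 ,
        1.02110976, -0.11280308]), 'qd': array([ 0.00219855,  0.00117775,  0.00104251, -0.00101884, -0.00043774,
       -0.00015376,  0.00131755]), 'joint_efforts': array([-3.24396433e-04, -9.27113700e+01,  1.97993405e+00, -3.69946718e+01,
        1.78400218e-02,  8.14510568e-03, -1.66910104e-05]), 'position': array([0.23565774, 0.57849712, 0.23072081]), 'tool_rot': array([-3.14043334e+00,  7.93337220e-05,  2.75480590e+00]), 'force': array([-0.42982652, -0.23528546, -0.75117903]), 'moment': array([-0.02978255,  0.00490783, -0.01092149]), 'finger_force': 0.0, 'grip_width': 0.08514556732166668}
top 49.9162883689545 322.691982491379 198.7872028600915 [[0.364, -0.931, -0.006], [-0.884, -0.344, -0.317], [0.293, 0.121, -0.948]] [-0.424  0.373  0.827]
blue_handle 0.77 [289.8, 193.2, 28.2, 30.0] 301.7974322396576 208.63908701854493
orange_handle 0.63 [347.8, 219.4, 28.7, 33.2] 359.09556786703604 236.1274238227147
left_seat 0.98 [260.2, 174.6, 137.7, 98.6] 331.22411581455015 222.4806670331684
right_
[... 481 characters left out ...]
.75 [296.2, 165.2, 68.9, 94.8] 326.64559239270113 217.59367771781032
left_seat 0.41 [318.2, 202.0, 34.2, 37.6] 335.5406125166445 221.45938748335553
right_seat 0.92 [294.4, 163.2, 73.7, 93.9] 326.8517130620985 217.26311563169165
wrist 65.70646984690485 322.5748591460942 201.91990473506172 [[0.378, 0.926, 0.001], [0.879, -0.359, 0.315], [0.293, -0.118, -0.949]] [-0.625 -0.041  0.38 ]
blue_handle 0.64 [54.8, 365.5, 30.4, 30.6] 71.3291770573566 381.2718204488778
orange_handle 0.54 [35.9, 359.9, 56.8, 29.8] 62.994082840236686 368.54289940828403
left_seat 0.83 [36.4, 358.1, 55.0, 29.8] 63.48015122873346 367.124763705104
right_seat 0.59 [38.6, 363.2, 52.7, 30.0] 64.27534039334341 367.99848714069594
```

```bash
python3 - <<'E'
from h import *
a=cv2.imread('pics/top0.png')[160:290,250:410];b=cv2.imread('pics/side0.png')[150:280,250:410]
cv2.imwrite('pics/ts1.png',np.hstack([cv2.resize(x,None,fx=2.5,fy=2.5,interpolation=cv2.INTER_CUBIC) for x in (a,b)]))
t=optics.grab_frame('top');s=optics.grab_frame('side')
for n,p,q in [('b',(301.8,208.6),(335.9,221.8)),('o',(359,236),(325.3,178.9))]:
    print(n,tri([ray(t,*p),ray(s,*q)]),atz(t,*p,.058),atz(s,*q,.058))
E
```

```text
b [ 0.47453908 -0.22024165  0.02359062] [ 0.46694703 -0.22669108  0.058     ] [ 0.48325131 -0.18728629  0.058     ]
o [ 0.46213382 -0.35437787  0.02501819] [ 0.45531868 -0.35551255  0.058     ] [ 0.47121284 -0.31542312  0.058     ]
```

View pics/ts1.png

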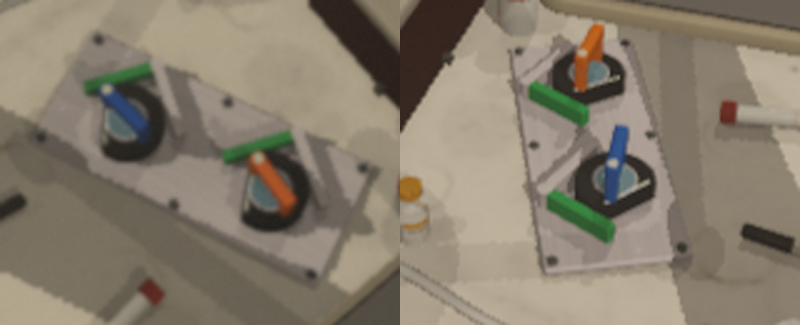

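View pics/ts.png

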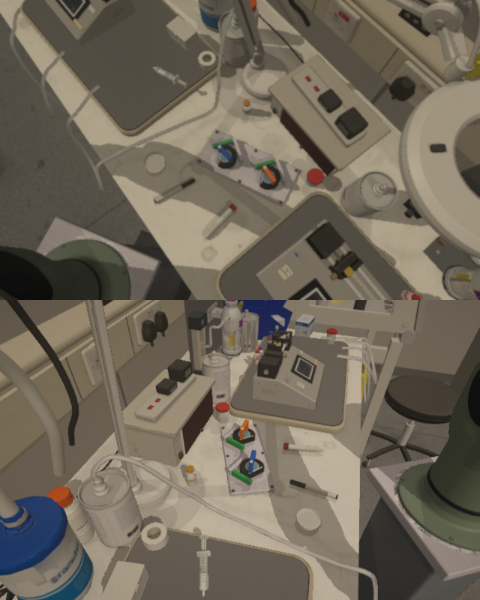

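```bash
python3 - <<'E'
from h import *
t=optics.grab_frame('top');s=optics.grab_frame('side')
for n,z,l in [('corners',.008,[(265,214),(288,175),(401,228),(377,273)])]:
    print(n,[atz(t,*p,z).round(3) for p in l])
print('sidecorners',[atz(s,250+(u-400)/2.5,150+v/2.5,.008).round(3) for u,v in[(548,272),(690,258),(515,50),(630,42)]])
C={}
for nm,d in (('t',t),('s',s)):
    h=cv2.cvtColor(d['frame'],cv2.COLOR_BGR2HSV)[150:290,250:410]
    for c,(lo,hi) in dict(b=((105,130,60),(125,255,255)),o=((5,150,100),(16,255,255))).items():
        m=cv2.inRange(h,lo,hi);k,L,S,ce=cv2.connectedComponentsWithStats(m);i=1+np.argmax(S[1:,4])
        C[nm+c]=ce[i]+[250,150];print(nm,c,S[i],C[nm+c])
for c in 'bo':
    X=tri([ray(t,*C['t'+c]),ray(s,*C['s'+c])]);print(c,X,atz(t,*C['t'+c],.058),atz(s,*C['s'+c],.058))
print('dot b',tri([ray(t,292.8,196.8),ray(s,334.8,228.5)]),'end',tri([ray(t,307,214),ray(s,338,202)]))
print('pole',atz(t,353,109,.02),atz(s,197,247,.02))
print('box near corners top', atz(t,360,125,.0),tri([ray(t,360,112),ray(s,160,177)]))
E
```

```text
corners [array([ 0.44 , -0.149,  0.008]), array([ 0.542, -0.16 ,  0.008]), array([ 0.517, -0.433,  0.008]), array([ 0.408, -0.416,  0.008])]
sidecorners [array([ 0.544, -0.151,  0.008]), array([ 0.434, -0.139,  0.008]), array([ 0.515, -0.42 ,  0.008]), array([ 0.405, -0.407,  0.008])]
t b [43 47 15 15 82] [300.40243902 204.24390244]
t o [100  73  18  22 140] [359.36428571 233.22142857]
s b [83 51  8 15 70] [337.12857143 207.31428571]
s o [ 70  10  11  27 156] [324.96153846 171.94871795]
b [ 0.4724437  -0.2209508   0.06291278] [ 0.47458813 -0.22045584  0.058     ] [ 0.47017963 -0.22530658  0.058     ]
o [ 0.46305471 -0.35358201  0.04581631] [ 0.46097291 -0.35425103  0.058     ] [ 0.46607382 -0.33832571  0.058     ]
dot b [ 0.48677253 -0.19350633  0.03536228] end [ 0.4622095  -0.24126739  0.05557077]
pole [ 0.74405407 -0.23954219  0.02      ] [ 0.74887397 -0.21902176  0.02      ]
box near corners top [ 0.72148317 -0.26652781  0.        ] [ 0.74341945 -0.27657647  0.1226804 ]
```

```bash
cat >> h.py <<'E'
from scipy.spatial.transform import Rotation as Ro
from scipy.linalg import logm,expm
def T(p,R):
    M=np.eye(4);M[:3,:3]=R.as_matrix();M[:3,3]=p;return M
def plan(p,yaw,n):
    s=monitor.observe();A=T(s['position'],Ro.from_euler('xyz',s['tool_rot']))
    B=T(p,Ro.from_euler('xyz',[np.pi,0,np.radians(yaw)]))
    D=expm(np.real(logm(np.linalg.inv(A)@B))/n)
    print(n,'rows cm',(D[:3,3]*100).round(3),'w',Ro.from_matrix(D[:3,:3]).as_rotvec().round(4))
    M=A.copy()
    for i in range(n):
        M=M@D
    print('mid',(A@np.linalg.matrix_power(D,n//2))[:3,3].round(3),'end',M[:3,3].round(3))
E
python3 -c "
from h import *
plan([.472,-.221,.2],62,16)"
```

```text
16 rows cm [-5.833 -0.66   0.196] w [-0.      0.      0.1045]
mid [0.532 0.231 0.216] end [ 0.472 -0.221  0.2  ]
```

```bash
R='x'; python3 -m handwheel '[{"dx":-5.83,"dy":-0.66,"dz":0.2,"wz":0.1045},{"dx":-5.83,"dy":-0.66,"dz":0.2,"wz":0.1045},{"dx":-5.83,"dy":-0.66,"dz":0.2,"wz":0.1045},{"dx":-5.83,"dy":-0.66,"dz":0.2,"wz":0.1045},{"dx":-5.83,"dy":-0.66,"dz":0.2,"wz":0.1045},{"dx":-5.83,"dy":-0.66,"dz":0.2,"wz":0.1045},{"dx":-5.83,"dy":-0.66,"dz":0.2,"wz":0.1045},{"dx":-5.83,"dy":-0.66,"dz":0.2,"wz":0.1045}]'
python3 -m handwheel '[{"dx":-5.83,"dy":-0.66,"dz":0.2,"wz":0.1045},{"dx":-5.83,"dy":-0.66,"dz":0.2,"wz":0.1045},{"dx":-5.83,"dy":-0.66,"dz":0.2,"wz":0.1045},{"dx":-5.83,"dy":-0.66,"dz":0.2,"wz":0.1045},{"dx":-5.83,"dy":-0.66,"dz":0.2,"wz":0.1045},{"dx":-5.83,"dy":-0.66,"dz":0.2,"wz":0.1045},{"dx":-5.83,"dy":-0.66,"dz":0.2,"wz":0.1045},{"dx":-5.83,"dy":-0.66,"dz":0.2,"wz":0.1045}]'
python3 -m handwheel '[{"dx":0},{"dx":0}]'
python3 - <<'E'
from h import *
import pickle
d=grab('wrist','w1');pickle.dump(d,open('w1.pkl','wb'))
for n in ['blue_handle','orange_handle']:
    for m in optics.masks_of(n,'wrist')[:2]: print(n,m['p'],m['rect'])
E
```

```text
blue_handle 0.55 [57.6, 366.4, 28.4, 29.8]
orange_handle 0.62 [36.1, 368.7, 22.6, 22.2]schema error: expected keys dx, dy, dz, wx, wy, wz, claw
schema error: expected keys dx, dy, dz, wx, wy, wz, claw
schema error: expected keys dx, dy, dz, wx, wy, wz, claw
```

View pics/w1.png

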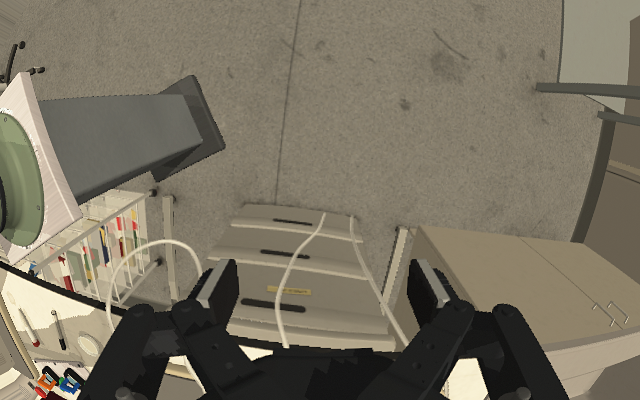

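All rows must have all seven keys, so nothing has moved. The picture still shows the start view: floor and fingers, with the block tiny at about (58,380).

```bash
python3 -m handwheel '[{"dx":-5.83,"dy":-0.66,"dz":0.2,"wx":0,"wy":0,"wz":0.1045,"claw":100},{"dx":-5.83,"dy":-0.66,"dz":0.2,"wx":0,"wy":0,"wz":0.1045,"claw":100},{"dx":-5.83,"dy":-0.66,"dz":0.2,"wx":0,"wy":0,"wz":0.1045,"claw":100},{"dx":-5.83,"dy":-0.66,"dz":0.2,"wx":0,"wy":0,"wz":0.1045,"claw":100},{"dx":-5.83,"dy":-0.66,"dz":0.2,"wx":0,"wy":0,"wz":0.1045,"claw":100},{"dx":-5.83,"dy":-0.66,"dz":0.2,"wx":0,"wy":0,"wz":0.1045,"claw":100},{"dx":-5.83,"dy":-0.66,"dz":0.2,"wx":0,"wy":0,"wz":0.1045,"claw":100},{"dx":-5.83,"dy":-0.66,"dz":0.2,"wx":0,"wy":0,"wz":0.1045,"claw":100}]'
python3 -c "
from h import *
plan([.472,-.221,.2],62,8)"
```

```text
clock: 2.1
position: [0.5323, 0.2299, 0.2153]
tool_rot: [3.141, -0.0, 1.915]
force: [-0.1, 1.2, 0.2]
grip_width: 0.0854
finger_force: 0.0
8 rows cm [-5.815 -0.66   0.191] w [ 1.000e-04 -0.000e+00  1.041e-01]
mid [ 0.55  -0.002  0.208] end [ 0.472 -0.221  0.2  ]
```

```bash
python3 -m handwheel '[{"dx":-5.82,"dy":-0.66,"dz":0.2,"wx":0,"wy":0,"wz":0.104,"claw":100},{"dx":-5.82,"dy":-0.66,"dz":0.2,"wx":0,"wy":0,"wz":0.104,"claw":100},{"dx":-5.82,"dy":-0.66,"dz":0.2,"wx":0,"wy":0,"wz":0.104,"claw":100},{"dx":-5.82,"dy":-0.66,"dz":0.2,"wx":0,"wy":0,"wz":0.104,"claw":100},{"dx":-5.82,"dy":-0.66,"dz":0.2,"wx":0,"wy":0,"wz":0.104,"claw":100},{"dx":-5.82,"dy":-0.66,"dz":0.2,"wx":0,"wy":0,"wz":0.104,"claw":100},{"dx":-5.82,"dy":-0.66,"dz":0.2,"wx":0,"wy":0,"wz":0.104,"claw":100},{"dx":-5.82,"dy":-0.66,"dz":0.2,"wx":0,"wy":0,"wz":0.104,"claw":100}]'
python3 -m handwheel '[{"dx":0,"dy":0,"dz":0,"wx":0,"wy":0,"wz":0,"claw":100},{"dx":0,"dy":0,"dz":0,"wx":0,"wy":0,"wz":0,"claw":100}]'
python3 - <<'E'
from h import *
import pickle
d=grab('wrist','w2');pickle.dump(d,open('w2.pkl','wb'))
for n in ['blue_handle','orange_handle']:
    for m in optics.masks_of(n,'wrist')[:1]: print(n,m['p'],m['rect'])
E
```

```text
clock: 3.1
position: [0.4722, -0.2217, 0.1994]
tool_rot: [3.141, -0.0, 1.083]
force: [0.6, -0.6, -0.1]
grip_width: 0.0851
finger_force: 0.0
clock: 3.35
position: [0.4732, -0.2197, 0.1994]
tool_rot: [3.141, -0.0, 1.087]
force: [0.2, 0.3, 0.4]
grip_width: 0.0853
finger_force: 0.0
blue_handle 0.78 [291.8, 144.0, 62.3, 68.7]
orange_handle 0.79 [337.5, 253.9, 53.5, 58.8]
```

View pics/w2.png

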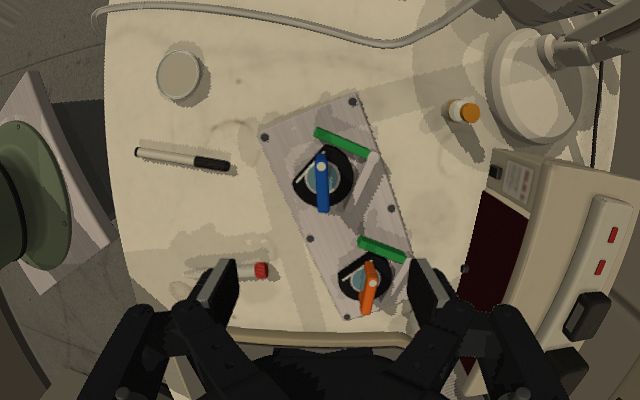

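```bash
python3 - <<'E'
from h import *
import pickle
d=pickle.load(open('w2.pkl','rb'));f=d['frame']
cv2.imwrite('pics/w2c.png',cv2.resize(f[85:235,245:425],None,fx=4,fy=4,interpolation=cv2.INTER_CUBIC))
h=cv2.cvtColor(f,cv2.COLOR_BGR2HSV)
for n,lo,hi,z in [('b',(105,120,50),(125,255,255),.066),('o',(5,150,90),(18,255,255),.066),('g',(50,120,50),(80,255,255),.026)]:
    m=cv2.inRange(h,lo,hi);m[:, :250]=0;m[:,430:]=0;m[:90]=0;m[320:]=0
    k,L,S,ce=cv2.connectedComponentsWithStats(m)
    for i in range(1,k):
        if S[i,4]>100:
            ys,xs=np.nonzero(L==i);P=np.array([atz(d,x,y,z,True)[:2] for x,y in zip(xs,ys)],np.float32)
            r=cv2.minAreaRect(P*1000);print(n,S[i],'world rect mm',np.round(r[0],1),np.round(r[1],1),round(r[2],1))
print('dot',atz(d,321,166,.066,True))
t=optics.grab_frame('top');h=cv2.cvtColor(t['frame'],cv2.COLOR_BGR2HSV)
E
```

```text
b [315 153  15  59 616] world rect mm [ 476.7 -212.6] [55.8 11.6] 65.2
o [359 261  19  54 590] world rect mm [ 465.8 -339.5] [69.6 17.5] 56.6
g [314 127  56  32 564] world rect mm [ 509.9 -193.5] [10.4 60.1] 39.1
g [358 235  49  29 579] world rect mm [ 496.4 -324.9] [15.4 64. ] 39.5
dot [ 0.48361998 -0.19835049  0.066     ]
```

View pics/w2c.png

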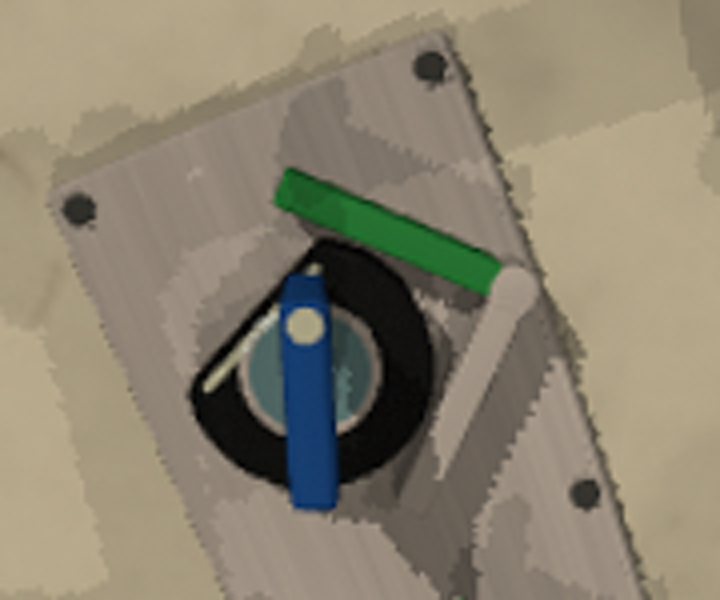

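```bash
python3 - <<'E'
from h import *
import pickle
d=pickle.load(open('w2.pkl','rb'));t=optics.grab_frame('top');s=optics.grab_frame('side')
# ends: wrist top-face ends
for e in [(321.5,155),(324,211),(322.5,183)]: print(atz(d,*e,.066,True))
C=[]
for f in (t,s):
    h=cv2.cvtColor(f['frame'],cv2.COLOR_BGR2HSV);m=cv2.inRange(h,(100,100,30),(128,255,255));m[:,:280]=0;m[:,360:]=0;m[:185]=0;m[240:]=0
    k,L,S,ce=cv2.connectedComponentsWithStats(m);i=1+np.argmax(S[1:,4]);print(S[i],ce[i]);C.append(ray(f,*ce[i]))
w=ray(d,322.5,183,True)
print('w+t',tri([w,C[0]]),'w+s',tri([w,C[1]]),'t+s',tri(C),'all',tri([w]+C))
for r in [w]+C:
    P=tri([w]+C);v=P-r[0];print('miss mm',1000*np.linalg.norm(v-r[1]*(v@r[1])))
E
```

```text
[ 0.48876055 -0.18956988  0.066     ]
[ 0.46585043 -0.23812227  0.066     ]
[ 0.47737255 -0.21315794  0.066     ]
[292 196  17  18 115] [300.53913043 204.33043478]
[332 201   9  30 146] [335.71232877 214.80821918]
w+t [ 0.47616735 -0.2182136   0.04844958] w+s [ 0.47472785 -0.21800062  0.04513732] t+s [ 0.4762891  -0.21804402  0.04611099] all [ 0.47583228 -0.21792005  0.04635248]
miss mm 0.8848006595819956
miss mm 2.0527463164860453
miss mm 1.252616988808902
```

```bash
python3 -c "
from h import *
plan([.4765,-.216,.1],65,4)"
```

```text
4 rows cm [0.111 0.035 2.482] w [-0.     -0.     -0.0116]
mid [ 0.475 -0.218  0.15 ] end [ 0.477 -0.216  0.1  ]
```

```bash
python3 -m handwheel '[{"dx":0.11,"dy":0.035,"dz":2.5,"wx":0,"wy":0,"wz":-0.012,"claw":100},{"dx":0.11,"dy":0.035,"dz":2.5,"wx":0,"wy":0,"wz":-0.012,"claw":100},{"dx":0.11,"dy":0.035,"dz":2.5,"wx":0,"wy":0,"wz":-0.012,"claw":100},{"dx":0.11,"dy":0.035,"dz":2.5,"wx":0,"wy":0,"wz":-0.012,"claw":100},{"dx":0,"dy":0,"dz":0,"wx":0,"wy":0,"wz":0,"claw":100},{"dx":0,"dy":0,"dz":0,"wx":0,"wy":0,"wz":0,"claw":100}]'
python3 - <<'E'
from h import *
import pickle
d=grab('wrist');pickle.dump(d,open('w3.pkl','wb'))
cv2.imwrite('pics/w3.png',d['frame'])
h=cv2.cvtColor(d['frame'],cv2.COLOR_BGR2HSV);m=cv2.inRange(h,(105,120,50),(125,255,255))
k,L,S,ce=cv2.connectedComponentsWithStats(m);i=1+np.argmax(S[1:,4]);print(S[i],ce[i])
ys,xs=np.nonzero(L==i)
for z in (.058,.066):
    P=np.array([atz(d,x,y,z,True)[:2] for x,y in zip(xs,ys)],np.float32);print(z,cv2.minAreaRect(P*1000))
E
```

```text
clock: 4.4
position: [0.4765, -0.2168, 0.1001]
tool_rot: [3.141, 0.0, 1.135]
force: [-1.0, -0.3, 0.1]
grip_width: 0.0856
finger_force: 0.0
[ 310  181   19   89 1379] [319.08629442 228.36548223]
0.058 ((475.7319641113281, -214.40147399902344), (62.36897659301758, 11.961308479309082), 65.35659790039062)
0.066 ((477.2598571777344, -211.36083984375), (59.6746826171875, 11.444605827331543), 65.35657501220703)
```

View pics/w3.png

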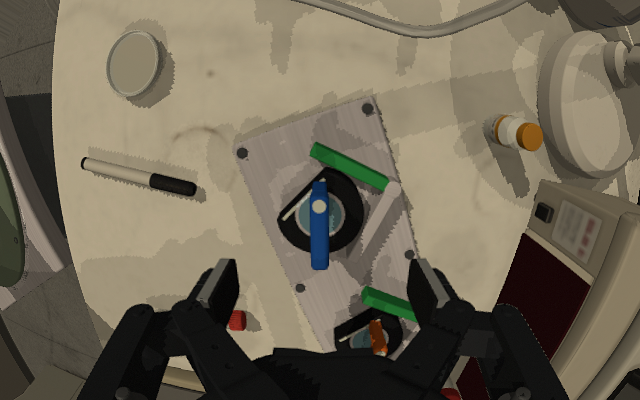

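```bash
python3 - <<'E'
from h import *
import pickle
a=pickle.load(open('w2.pkl','rb'));b=pickle.load(open('w3.pkl','rb'))
t=optics.grab_frame('top')
print('far end',tri([ray(a,324,211.5,True),ray(b,320,270,True)]),atz(b,320,270,.066,True),atz(a,324,211.5,.066,True))
print('dot',tri([ray(a,321.3,166.3,True),ray(b,319.2,206,True)]),atz(b,319.2,206,.066,True),atz(a,321.3,166.3,.066,True))
print('dot w/top',tri([ray(a,321.3,166.3,True),ray(b,319.2,206,True),ray(t,292.8,196.8)]))
for z in(.05,.066):print('near end edge',z,atz(b,319,181,z,True))
E
```

```text
far end [ 0.46617241 -0.23710678  0.07029474] [ 0.46489979 -0.23935086  0.066     ] [ 0.46561588 -0.23856991  0.066     ]
dot [ 0.48360479 -0.19872604  0.06574782] [ 0.48354261 -0.1986045   0.066     ] [ 0.48373118 -0.19872452  0.066     ]
dot w/top [ 0.4830026  -0.20001949  0.06075588]
near end edge 0.05 [ 0.48818325 -0.18808528  0.05      ]
near end edge 0.066 [ 0.49008129 -0.18443533  0.066     ]
```

```bash
python3 -m handwheel '[{"dx":0.05,"dy":0,"dz":2,"wx":0,"wy":0,"wz":0,"claw":100},{"dx":0.05,"dy":0,"dz":2,"wx":0,"wy":0,"wz":0,"claw":100},{"dx":0,"dy":0,"dz":1.9,"wx":0,"wy":0,"wz":-0.005,"claw":100},{"dx":0,"dy":0,"dz":0,"wx":0,"wy":0,"wz":0,"claw":40},{"dx":0,"dy":0,"dz":0,"wx":0,"wy":0,"wz":0,"claw":25},{"dx":0,"dy":0,"dz":0,"wx":0,"wy":0,"wz":0,"claw":0},{"dx":0,"dy":0,"dz":0,"wx":0,"wy":0,"wz":0,"claw":0},{"dx":0,"dy":0,"dz":0,"wx":0,"wy":0,"wz":0,"claw":0}]' 30
python3 -m handwheel '[{"dx":0,"dy":0,"dz":0,"wx":0,"wy":0,"wz":0,"claw":0},{"dx":0,"dy":0,"dz":0,"wx":0,"wy":0,"wz":0,"claw":0}]'
python3 -c "
from h import *
print(monitor.observe()['moment'])"
```

```text
clock: 5.5
position: [0.4767, -0.2157, 0.0406]
tool_rot: [3.141, -0.0, 1.14]
force: [-1.6, 0.7, 4.9]
grip_width: 0.011
finger_force: 35.5
clock: 5.75
position: [0.4766, -0.2157, 0.0406]
tool_rot: [3.141, -0.0, 1.14]
force: [-1.6, 1.8, 7.1]
grip_width: 0.0116
finger_force: 35.7
[0.35039101 0.2518217  0.02131022]
```

```bash
python3 -m handwheel '[{"dx":-0.1,"dy":-0.28,"dz":-0.05,"wx":0,"wy":0,"wz":0,"claw":0},{"dx":0,"dy":0,"dz":0,"wx":0,"wy":0,"wz":0.12,"claw":0},{"dx":0,"dy":0,"dz":0,"wx":0,"wy":0,"wz":0.12,"claw":0},{"dx":0,"dy":0,"dz":0,"wx":0,"wy":0,"wz":0.12,"claw":0}]'
python3 -m handwheel '[{"dx":0,"dy":0,"dz":0,"wx":0,"wy":0,"wz":0.12,"claw":0},{"dx":0,"dy":0,"dz":0,"wx":0,"wy":0,"wz":0.12,"claw":0},{"dx":0,"dy":0,"dz":0,"wx":0,"wy":0,"wz":0.12,"claw":0},{"dx":0,"dy":0,"dz":0,"wx":0,"wy":0,"wz":0.12,"claw":0}]'
```

```text
clock: 6.25
position: [0.4734, -0.2155, 0.0408]
tool_rot: [-3.141, 0.0, 0.776]
force: [0.6, 0.5, -0.4]
grip_width: 0.0114
finger_force: 34.6
clock: 6.75
position: [0.4734, -0.2154, 0.0408]
tool_rot: [-3.141, 0.0, 0.296]
force: [-0.3, -0.3, -0.9]
grip_width: 0.0112
finger_force: 34.6
```

```bash
python3 -m handwheel '[{"dx":0,"dy":0,"dz":0,"wx":0,"wy":0,"wz":0.133,"claw":0},{"dx":0,"dy":0,"dz":0,"wx":0,"wy":0,"wz":0.133,"claw":0},{"dx":0,"dy":0,"dz":0,"wx":0,"wy":0,"wz":0.133,"claw":0},{"dx":0,"dy":0,"dz":0,"wx":0,"wy":0,"wz":0,"claw":0}]'
python3 - <<'E'
from h import *
import pickle
print(monitor.observe()['moment'])
d=grab('wrist');pickle.dump(d,open('w4.pkl','wb'))
cv2.imwrite('pics/w4.png',cv2.resize(d['frame'][120:400,160:480],(800,700))[:600])
def fit(d,lo,hi,z,box):
    h=cv2.cvtColor(d['frame'],cv2.COLOR_BGR2HSV);m=cv2.inRange(h,lo,hi)
    x0,y0,x1,y1=box;q=np.zeros_like(m);q[y0:y1,x0:x1]=m[y0:y1,x0:x1]
    k,L,S,ce=cv2.connectedComponentsWithStats(q)
    for i in range(1,k):
        if S[i,4]>80:
            ys,xs=np.nonzero(L==i);P=np.array([atz(d,x,y,z,True)[:2] for x,y in zip(xs,ys)],np.float32);r=cv2.minAreaRect(P*1000);print(S[i],np.round(r[0],1),np.round(r[1],1),round(r[2],1))
for n in('w3','w4'):
    print(n);fit(pickle.load(open(n+'.pkl','rb')),(50,120,40),(80,255,255),.026,(100,60,560,380))
E
```

```text
clock: 7.25
position: [0.4733, -0.2154, 0.0407]
tool_rot: [3.141, 0.001, -0.098]
force: [-0.4, -0.1, -0.0]
grip_width: 0.0114
finger_force: 34.8
[-0.03582176  0.20869726 -0.02176605]
w3
[ 310  142   79   49 1248] [ 509.9 -193.5] [11.7 60.8] 38.9
[362 286  56  36 942] [ 496.3 -322.2] [18.3 65.8] 39.3
w4
[ 236  145   86   89 2000] [ 510.4 -194.5] [10.5 61.5] 39.3
[ 457  153   83   80 2446] [ 499.3 -324.9] [19.7 61.8] 39.2
```

View pics/w4.png

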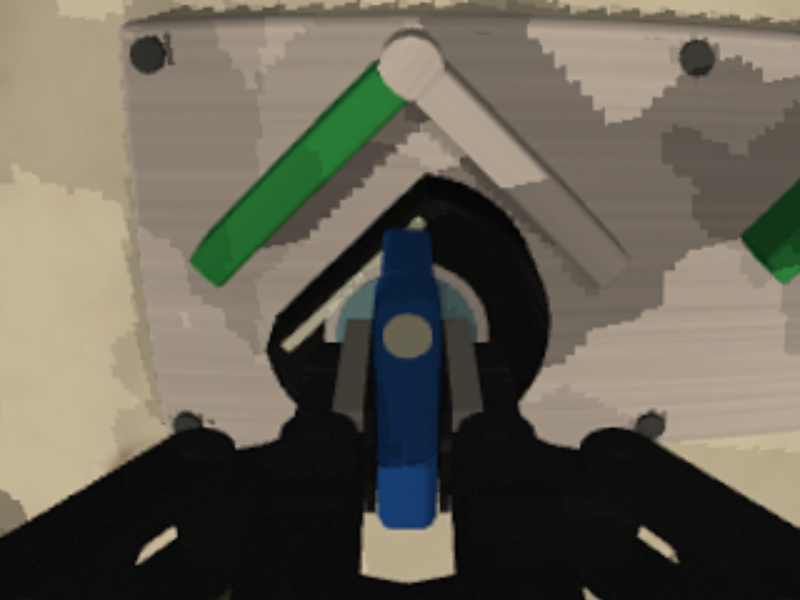

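```bash
python3 -m handwheel '[{"dx":0.35,"dy":-0.35,"dz":0,"wx":0,"wy":0,"wz":0.003,"claw":0},{"dx":0.35,"dy":-0.35,"dz":0,"wx":0,"wy":0,"wz":0,"claw":0},{"dx":0.2,"dy":-0.2,"dz":0,"wx":0,"wy":0,"wz":0,"claw":0},{"dx":0,"dy":0,"dz":0,"wx":0,"wy":0,"wz":0,"claw":0}]'
python3 -m handwheel '[{"dx":0.1,"dy":-0.1,"dz":0,"wx":0,"wy":0,"wz":0,"claw":0},{"dx":0,"dy":0,"dz":0,"wx":0,"wy":0,"wz":0,"claw":0}]'
python3 -m handwheel '[{"dx":0.1,"dy":-0.1,"dz":0,"wx":0,"wy":0,"wz":0,"claw":0},{"dx":0,"dy":0,"dz":0,"wx":0,"wy":0,"wz":0,"claw":0}]'
python3 -c "
from h import *
print(monitor.observe()['moment'])"
```

```text
clock: 7.8
position: [0.4837, -0.2073, 0.0408]
tool_rot: [3.142, -0.0, -0.101]
force: [-0.1, 0.2, -0.7]
grip_width: 0.0114
finger_force: 34.6
clock: 8.05
position: [0.4846, -0.2066, 0.0408]
tool_rot: [3.142, 0.0, -0.102]
force: [0.4, 0.2, -1.1]
grip_width: 0.0114
finger_force: 34.6
clock: 8.3
position: [0.4857, -0.2056, 0.0408]
tool_rot: [-3.142, 0.0, -0.102]
force: [-0.8, 0.1, -1.0]
grip_width: 0.0116
finger_force: 34.6
[-0.01801138  0.03502113 -0.00245105]
```

```bash
for i in 1 2; do python3 -m handwheel '[{"dx":0.07,"dy":-0.07,"dz":0,"wx":0,"wy":0,"wz":0,"claw":0},{"dx":0,"dy":0,"dz":0,"wx":0,"wy":0,"wz":0,"claw":0}]' | grep -E "pos|force:"; done
python3 -c "
from h import *
print(monitor.observe()['moment'])"
```

```text
position: [0.4865, -0.205, 0.0408]
force: [-0.2, 0.6, -0.5]
finger_force: 34.6
position: [0.4868, -0.2048, 0.0408]
force: [-3.3, -2.7, 1.9]
finger_force: 34.9
[-0.71513682  0.89970413  0.06045665]
```

Contact with the green wall, where predicted. Next, slide along it to the bare wall.

```bash
for i in 1 2 3; do python3 -m handwheel '[{"dx":0.1,"dy":0.1,"dz":0,"wx":0,"wy":0,"wz":0,"claw":0},{"dx":0,"dy":0,"dz":0,"wx":0,"wy":0,"wz":0,"claw":0}]' | grep -E "pos|rot|force:"; done
python3 -c "
from h import *
print(monitor.observe()['moment'])"
```

```text
position: [0.487, -0.2051, 0.0408]
tool_rot: [-3.14, 0.002, -0.102]
force: [-9.1, 2.8, 8.6]
finger_force: 35.9
position: [0.4877, -0.2059, 0.0408]
tool_rot: [-3.14, 0.002, -0.102]
force: [-11.5, 3.9, 12.8]
finger_force: 36.5
position: [0.4886, -0.207, 0.0408]
tool_rot: [-3.14, 0.002, -0.102]
force: [-9.7, 5.2, 11.4]
finger_force: 36.4
[0.73688099 2.40092718 0.08446553]
```

```bash
python3 - <<'E'
from h import *
import pickle
d=grab('wrist');pickle.dump(d,open('w5.pkl','wb'))
e=cv2.imread('pics/w4.png')
s=grab('side')['frame'][175:265,280:390]
a=cv2.resize(d['frame'][120:310,200:420],None,fx=2.4,fy=2.4,interpolation=cv2.INTER_CUBIC)
b=cv2.resize(s,None,fx=2.4,fy=2.4,interpolation=cv2.INTER_CUBIC)
o=np.zeros((a.shape[0],a.shape[1]+b.shape[1],3),np.uint8);o[:,:a.shape[1]]=a;o[:b.shape[0],a.shape[1]:]=b
print(o.shape);cv2.imwrite('pics/w5.png',o)
E
```

```text
(456, 792, 3)
```

View pics/w5.png

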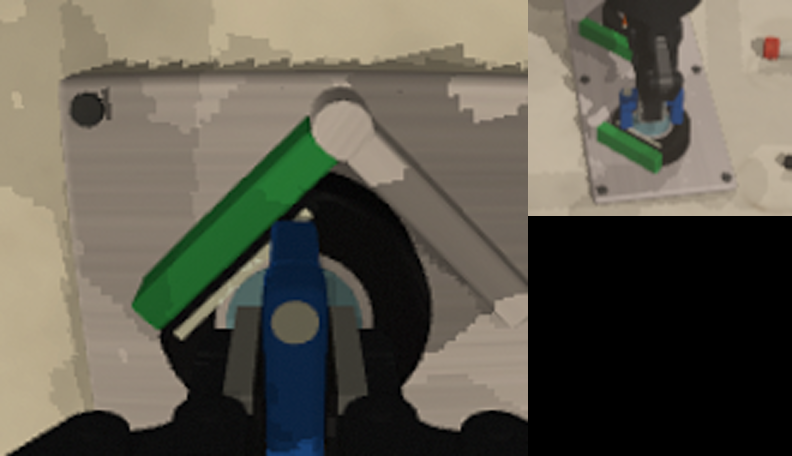

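```bash
python3 -m handwheel '[{"dx":-0.1,"dy":0.1,"dz":0,"wx":0,"wy":0,"wz":0,"claw":0},{"dx":0,"dy":0,"dz":0,"wx":0,"wy":0,"wz":0,"claw":0}]' | grep -E "pos|force:"; for i in 1 2 3; do python3 -m handwheel '[{"dx":0.07,"dy":0.07,"dz":0,"wx":0,"wy":0,"wz":0,"claw":0},{"dx":0,"dy":0,"dz":0,"wx":0,"wy":0,"wz":0,"claw":0}]' | grep -E "pos|force:"; done
python3 -c "
from h import *
s=monitor.observe();print(s['moment'],s['tool_rot'])"
```

```text
position: [0.489, -0.2086, 0.0408]
force: [0.6, -0.3, -1.5]
finger_force: 34.6
position: [0.4895, -0.2092, 0.0408]
force: [-0.4, 1.4, -0.4]
finger_force: 34.7
position: [0.4896, -0.2093, 0.0408]
force: [-5.0, 7.2, 6.3]
finger_force: 35.7
position: [0.4898, -0.2094, 0.0408]
force: [-8.3, 11.0, 13.6]
finger_force: 36.8
[ 2.40128875  1.74026679 -0.02141565] [-3.13867565e+00  2.14843149e-03 -1.01646724e-01]
```

```bash
python3 -m handwheel '[{"dx":-0.1,"dy":-0.1,"dz":0,"wx":0,"wy":0,"wz":0,"claw":0},{"dx":0,"dy":0,"dz":0,"wx":0,"wy":0,"wz":0,"claw":0}]' | grep -E "pos|force:"; for i in 1 2 3; do python3 -m handwheel '[{"dx":0.06,"dy":-0.06,"dz":0,"wx":0,"wy":0,"wz":0,"claw":0},{"dx":0,"dy":0,"dz":0,"wx":0,"wy":0,"wz":0,"claw":0}]' | grep -E "pos|force:"; done
python3 -c "
from h import *
s=monitor.observe();print(s['moment'],s['tool_rot'])"
```

```text
position: [0.4896, -0.2093, 0.0408]
force: [-2.8, 4.7, 3.8]
finger_force: 35.3
position: [0.4898, -0.2092, 0.0407]
force: [-5.1, 4.0, 4.2]
finger_force: 35.4
position: [0.49, -0.209, 0.0407]
force: [-9.0, 1.9, 5.6]
finger_force: 35.6
position: [0.4902, -0.2088, 0.0407]
force: [-10.9, -0.1, 7.5]
finger_force: 35.8
[-0.11244838  2.41523282 -0.10961522] [ 3.14109781e+00  2.07400584e-03 -1.03325624e-01]
```

```bash
for w in 1; do python3 -m handwheel '[{"dx":0,"dy":0,"dz":0,"wx":0,"wy":0,"wz":0.015,"claw":0},{"dx":0,"dy":0,"dz":0,"wx":0,"wy":0,"wz":0,"claw":0}]' | grep -E "rot|force:"; python3 -c "
from h import *
s=monitor.observe();print(s['moment'],s['tool_rot'])"; 
python3 -m handwheel '[{"dx":0,"dy":0,"dz":0,"wx":0,"wy":0,"wz":-0.03,"claw":0},{"dx":0,"dy":0,"dz":0,"wx":0,"wy":0,"wz":0,"claw":0}]' | grep -E "rot|force:"; python3 -c "
from h import *
s=monitor.observe();print(s['moment'],s['tool_rot'])"; done
```

```text
tool_rot: [3.141, 0.002, -0.118]
force: [-11.0, -1.0, 7.2]
finger_force: 36.1
[-0.10656846  2.47355653  0.41174229] [ 3.14096858e+00  2.16586271e-03 -1.17832982e-01]
tool_rot: [3.141, 0.002, -0.088]
force: [-11.1, -0.0, 7.2]
finger_force: 35.8
[-0.06839321  2.40654265 -0.20826487] [ 3.14133808e+00  2.04299204e-03 -8.81075983e-02]
```

```bash
python3 -m handwheel '[{"dx":0,"dy":0,"dz":0,"wx":0,"wy":0,"wz":0.017,"claw":0},{"dx":-0.03,"dy":0,"dz":0,"wx":0,"wy":0,"wz":0,"claw":0},{"dx":0,"dy":0,"dz":0,"wx":0,"wy":0,"wz":0,"claw":0}]' 20; python3 -c "
from h import *
s=monitor.observe();print(s['moment'],s['tool_rot'])"
python3 -m handwheel '[{"dx":0,"dy":0,"dz":0,"wx":0,"wy":0,"wz":0,"claw":18},{"dx":0,"dy":0,"dz":0,"wx":0,"wy":0,"wz":0,"claw":30},{"dx":0,"dy":0,"dz":0,"wx":0,"wy":0,"wz":0,"claw":60},{"dx":0,"dy":0,"dz":0,"wx":0,"wy":0,"wz":0,"claw":80}]'
python3 - <<'E'
from h import *
import pickle
d=grab('wrist');pickle.dump(d,open('w6.pkl','wb'))
a=cv2.resize(d['frame'][120:320,190:430],None,fx=3,fy=3,interpolation=cv2.INTER_CUBIC)
cv2.imwrite('pics/w6.png',a)
E
```

```text
clock: 12.52
position: [0.4902, -0.2087, 0.0407]
tool_rot: [3.141, 0.002, -0.105]
force: [-8.1, 0.9, 5.3]
grip_width: 0.0116
finger_force: 35.4
[-0.10616549  2.00878091  0.19242793] [ 3.14104437e+00  1.81312209e-03 -1.04800313e-01]
clock: 13.02
position: [0.4916, -0.2082, 0.0408]
tool_rot: [3.141, -0.0, -0.104]
force: [-1.2, -0.3, 0.1]
grip_width: 0.0612
finger_force: 0.0
```

View pics/w6.png

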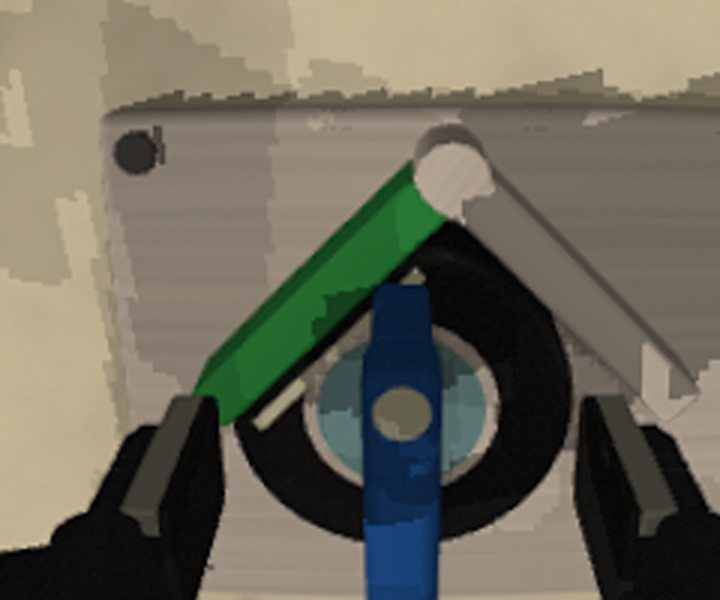

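The cell looks seated on both walls and released. I'll raise the arm and check the angle and the gaps.

```bash
python3 -m handwheel '[{"dx":0,"dy":0,"dz":-1.5,"wx":0,"wy":0,"wz":0,"claw":80},{"dx":0,"dy":0,"dz":-3,"wx":0,"wy":0,"wz":0,"claw":80},{"dx":0,"dy":0,"dz":-4,"wx":0,"wy":0,"wz":0,"claw":80},{"dx":-1,"dy":0,"dz":-3,"wx":0,"wy":0,"wz":0,"claw":80},{"dx":0,"dy":0,"dz":0,"wx":0,"wy":0,"wz":0,"claw":80},{"dx":0,"dy":0,"dz":0,"wx":0,"wy":0,"wz":0,"claw":80}]'
python3 - <<'E'
from h import *
d=grab('wrist');f=d['frame']
h=cv2.cvtColor(f,cv2.COLOR_BGR2HSV)
for n,lo,hi,z in [('b',(105,120,50),(125,255,255),.066),('o',(5,150,90),(18,255,255),.066),('g',(50,120,40),(80,255,255),.026)]:
    m=cv2.inRange(h,lo,hi);k,L,S,ce=cv2.connectedComponentsWithStats(m)
    for i in range(1,k):
        if S[i,4]>250:
            ys,xs=np.nonzero(L==i);P=np.array([atz(d,x,y,z,True)[:2] for x,y in zip(xs,ys)],np.float32)
            r=cv2.minAreaRect(P*1000);print(n,S[i],np.round(r[0],1),np.round(r[1],1),round(r[2],1))
            if n=='b': b=S[i]
x0,y0=max(b[0]-65,0),max(b[1]-70,0)
print(x0,y0);cv2.imwrite('pics/w7.png',cv2.resize(f[y0:y0+145,x0:x0+190],None,fx=4,fy=4,interpolation=cv2.INTER_CUBIC))
E
```

```text
clock: 13.82
position: [0.4816, -0.2069, 0.1559]
tool_rot: [-3.141, -0.0, -0.104]
force: [-0.3, -0.2, -1.1]
grip_width: 0.0682
finger_force: 0.0
b [317 159  15  68 794] [ 492.7 -209.4] [11.2 55.2] 83.7
o [303   0  25  22 444] [ 634.7 -217.4] [17.8 17.4] 83.9
o [449 184  57  42 687] [ 468.3 -342.1] [69.3 11.6] 56.3
g [280 136  52  54 760] [ 510.3 -194.3] [10.4 60.3] 38.9
g [419 140  53  50 907] [ 498.  -325.9] [16.  60.7] 38.8
252 89
```

View pics/w7.png

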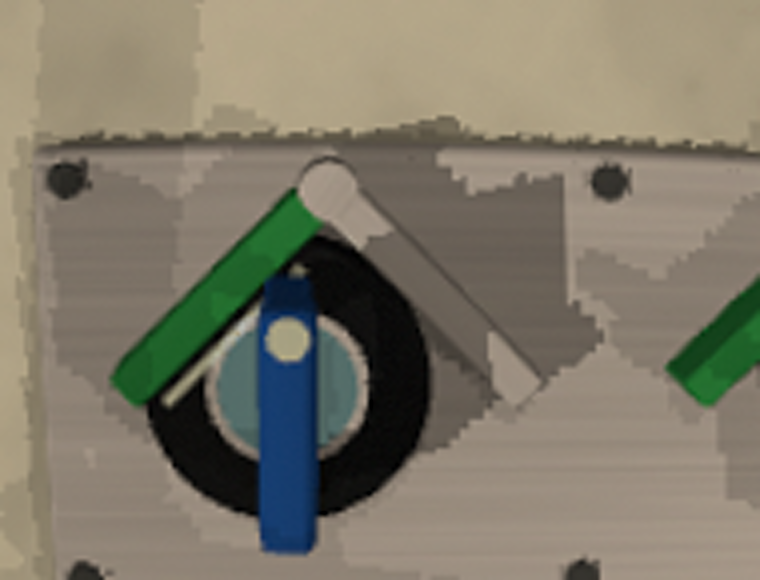

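The picture shows the flat against the green wall (about 160–300, 200–400) and the rim against the bare wall near (410,290). The bar yaw is -6.3° against the groove's -6.1°, and the orange handle hasn't moved.

```bash
python3 -c "
from workcell import job_done
print(job_done())"
```

```text
the job is handed in; nothing more can be done
None
```

The blue-handled cell is home in the left groove: its flat lies flush on the green wall (within about 0.2°), its rim bears on the bare wall, it has been released, and the orange cell was not touched; I handed the job in at about 14 s.

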